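Raise the lathe's tool rest to centre height

ROBOT

A 6-joint arm with a two-finger parallel gripper is mounted at the origin on the work surface. World frame = base frame: x ahead of the robot, y to its left, z up, the work surface at z = 0. Lengths are in m, angles in rad, forces in N, time in s.
With the tool pointing down it reaches from about 0.35 to 0.975 m from the base axis. Payload 4.9 kg.
Tool frame: the origin (TCP) lies midway between the tips of the shut fingers; the grasp point (between the pads) lies 19 mm behind it; z points along the fingers, y is the line along which they close (so a half turn about z gives the same grasp; the last joint's range is limited). The gripper opens to 85 mm and grips with 20 to 120 N. Pads are 22 mm wide; open, the fingers measure 114 mm over their backs; the gripper's body (76 mm by 85 mm) begins 54 mm behind the grasp point. The pads swing forward as they close: fully open they stand 13 mm farther back than shut.
Start: joints at [-1.461, 0.053, 1.613, -0, 1.476, -0.119], TCP at [0.142, -0.609, 0.231] pointing down, gripper open.
Joint ranges: [-3.01, 3.01], [-1.01, 2.22], [0.06, 2.58], [-1.02, 4.17], [0.09, 2.62], [-3.14, 3.14]. Speed limits (rad/s): [2.57, 2.57, 3.14, 3.14, 3.14, 3.14].

INTERFACE

Orientations are given as a rotation vector (axis times angle).
In Python, from station import ctrl gives the robot as it stands.
- The arm moves only by the tool carry_out, never from a script. Its argument "moves" is a list of rows, each an object of numbers: "x", "y", "z": the shift along the tool's x, y, z in units of 25 mm (1.0 is 25 mm); "turn": the turn about the tool's z in rad. In form: [{"x": .., "y": .., "z": .., "turn": ..}, ...]. A call has exactly 8 rows; each row shifts and turns the commanded pose from where the row before left it, along the tool's axes as they then stand; what a row does not reach is not made up. A row lasts 1/10 s, in which the tool goes at most 50 mm and 8.59 degrees, less where a joint would pass 70% of its speed; a pose out of reach is approached as far as the arm can. A call is refused whole if a number of a shift passes 1 or a number of a turn 0.15, either way. A call with a gripper value outside its range is refused whole. "grip" is the finger opening in mm, from 0 to 85.4, set as the call begins (left out, the last holds). The fingers move at their own pace and stop on an object; "newtons" is the grip in N (left out, the last holds). Time passes only in rows, so rows that do not move let the fingers close, or fill a call up. It gives the time, the measured TCP pose, the force, the opening and the grip force at its end, in the units of the state.
- ctrl.get_obs(): the state, without advancing time (a new reading comes with each control period).
- ctrl.get_image(name): name is "scene" or "top" or "wrist"; returns the picture (420x560x3 uint8, red, green, blue); there is no depth.
- ctrl.calibration(name): a dict with "fx", "fy", "cx", "cy" (pixels), "R" (3x3) and "t" (3): a world point X has camera coordinates R X + t; the wrist camera has in their place "T_tool_cam" (4x4, takes a point from camera to tool coordinates, whose origin is the TCP and whose axes are the flange's). Camera axes: x right, y down, z forward; pixel columns grow to the right and rows downward; lengths in m; the calibration is good to about 2 mm. A picture is of the moment at which its call begins: read the wrist's pose just before it. calibration takes no time and is no camera call.
- ctrl.finish_job(): hands the job in; it is judged then, once.
Trained networks look in the newest picture that a camera, given by its name, has taken for a name from the list of things; names that differ only in an ending like _2 or _b are one class to them, and where a whole thing is asked for, a point or a joint stands for the part that bears it (a point fixed in the world has none). Each returns a list of dicts, best first, with "confidence" (0 to 1); they miss things now and then, are a little off and sometimes report something else, mostly with a low value. They report only what shows in the picture. A call takes as long as a camera call. They do not tell look-alikes from the thing itself.
- ctrl.look_for(camera, query): "rect" ([left, top, width, height] in pixels, round what is visible of it).
- ctrl.mark_of(camera, query): "pixel" ([column, row] in pixels: a listed point, or the origin of a listed thing).
The state is a dict: "t": time; "q": joint angles; "dq": joint speeds; "effort": joint torques, N m; "tool_pos": TCP position; "tool_rot": TCP orientation; "contact_force": force on the tool from outside, world axes, zero at the start; "wrist_torque": the same for the moment, N m; "opening": finger opening in m; "grip_force": force on a finger pad.
Only numpy, scipy, OpenCV 4.12 (cv2) and the standard library are available. Lean on these libraries where they do the work, as an engineer would, in place of code of your own. Each camera call takes 0.05 s, during which the arm holds its last target. There are 200 camera calls.

TASK

The tool rest of the wood lathe sits too low. Swing the red-balled clamp lever on its holder down, to about level, to free the post, then take the rest by its bar and draw it straight up in its socket, gently and without wrenching it against the bore, until its top edge is level with the point of the tailstock's centre. Finish still holding it there with the post well inside the socket and the lever left loose, so that I can tighten the clamp; leave the gouge, the tin and the vase where they lie.

Things in the scene. Friction and masses are not known exactly. Their poses are not given: they have to be found in the camera images.
- lathe: midi wood lathe fixed on the bench, blue-grey castings: headstock and a half-turned bowl at its left (+y) end, tailstock at the right. Origin on the bench below the lathe axis; y runs along the lathe to the headstock, x away from the robot. Bed top 100 mm, lathe axis 250 mm above the origin.
- centre_point (a point): the sharp tip of the steel cone (live centre) that the tailstock, the small upright casting at the right-hand (-y) end of the lathe, holds towards the bowl; the lathe axis runs level through it, 150 mm above the bed top
- banjo: the tool rest's holder, a blue-grey casting fixed across the lathe bed; its socket is a round upright sleeve 52 mm across and 75 mm tall with a through bore of 26.5 mm. Origin on the bore's axis at bed-top height, 65 mm below the socket's top; x points from the robot's side to the lathe axis, z up.
- socket_top (a point): centre of the bore's mouth on the socket's top; axes as the banjo's
- tool_rest: tool rest, one loose steel T of 0.5 to 0.85 kg: a level bar on a round post 25 mm across and 105 mm long that hangs in the bore. A shoulder 38 mm across and 8 mm thick on top of the post lies on the socket's top at the start. Origin on the post's axis under the shoulder; x across the bar, y along it, z up. It can turn about its post; freed and not held, it drops back down.
- rest_edge (a point): middle of the rest's top edge, over the post, 45 mm above the shoulder's underside; axes as the rest's. The bar is 156 mm long and 12 mm thick with upright parallel sides, a 12 mm round rod forming its top edge. At the middle (70 mm of the length) the sides reach down 37 mm from the edge to the shoulder; elsewhere 23 mm. It can be pinched there across its thickness from above.
- lever_pivot (a point): fixed point on the clamp screw's axis, which runs along the banjo's x: 57 mm from the bore's axis on the side away from the lathe, 25 mm below the socket's top. The lever's ball swings round this point.
- lever_ball (a point): centre of the red ball, 24 mm across, at the end of the clamp lever, 75 mm from lever_pivot. It swings in the upright plane through lever_pivot along the banjo's y: clamped it stands up and leans to the banjo's +y side, and it swings down to that side.
- clamp_lever (a joint): angle of the clamp lever in rad: at 0 it is tight and points 65 degrees above level; it grows as the lever is swung down, to its stop at 1.1, where it is level. It moves stiffly, needs about 4 N at the ball, and stays where it is left. Up to about 0.45 the clamp grips the post; from 0.85 it is loose.
- gouge_mid (a point): turning gouge lying on the bench, 415 mm long, 30 mm thick, wooden handle and steel blade; point 200 mm from the handle's end, 15 mm up; x points to the blade
- tin_mid (a point): round wax tin with a green lid on the bench, 79 mm across, 37 mm tall; its centre
- vase_mid (a point): small turned maple vase standing on the bench, 80 mm across, 100 mm tall; its centre
Things that resemble listed ones, but are neither listed nor needed, are in the scene too. Several things have the shape of the tool_rest; the one meant has the colours described above.

How it is judged:
By the outcome, as a careful person would: the job done as asked, in the order asked, and still so for the second after the job is handed in, while the arm keeps its last pose, push and grip.
It also fails if it takes over 48 s, if anything falls off the work surface, if the arm or the gripper's body presses on something with over 40 N, if the wrist force passes 120 N, or if a joint passes its speed limit or range.

## Working session

There is one attempt and no reset: what is moved stays moved. The work goes in short steps, Python scripts to look and compute and a tool call to move; the robot and the scene stay as the last step left them, time stands still between calls to the robot, and variables do not carry over. Pictures are saved under pics/ and viewed, at most 10 in all, crops included, and the job is handed in when it is done.

Besides the shell and the picture viewer there is one more tool, called after "Emit:" in YAML: its name, and indented under it one key for each argument. carry_out: Moves the arm, as the interface text tells. Its arguments: {"type":"object","properties":{"moves":{"type":"array"},"grip":{"type":"number"},"newtons":{"type":"number"}},"required":["moves"]}

```bash
mkdir -p pics; cat > h.py <<'E'
import numpy as np, cv2
from station import ctrl
from scipy.spatial.transform import Rotation as R
def cam(n):
    c=ctrl.calibration(n); K=np.array([[c['fx'],0,c['cx']],[0,c['fy'],c['cy']],[0,0,1]])
    if n=='wrist':
        o=ctrl.get_obs(); T=np.eye(4); T[:3,:3]=R.from_rotvec(o['tool_rot']).as_matrix(); T[:3,3]=o['tool_pos']
        M=np.linalg.inv(T@np.array(c['T_tool_cam'])); return K,M[:3,:3],M[:3,3]
    return K,np.array(c['R']),np.array(c['t'])
def ray(C,p):
    K,r,t=C; d=r.T@np.linalg.inv(K)@np.array([p[0],p[1],1.]); return -r.T@t,d/np.linalg.norm(d)
def tri(obs):
    A=np.zeros((3,3));b=np.zeros(3)
    for C,p in obs:
        o,d=ray(C,p);P=np.eye(3)-np.outer(d,d);A+=P;b+=P@o
    X=np.linalg.solve(A,b); return X,[np.round(proj(C,X)-p,1) for C,p in obs]
def proj(C,X):
    K,r,t=C; q=K@(r@np.array(X)+t); return q[:2]/q[2]
def atz(C,p,z):
    o,d=ray(C,p); return o+d*(z-o[2])/d[2]
def save(n,f):
    im=ctrl.get_image(n); cv2.imwrite('pics/'+f,im[:,:,::-1]); return im
E
python3 - <<'E'
from h import *
o=ctrl.get_obs();print(o)
for n in ('scene','top','wrist'):
    save(n,n+'0.png')
    c=cam(n);print(n,'cam at',(-c[1].T@c[2]).round(3))
    if n=='wrist':continue
    for q in ('centre_point','socket_top','rest_edge','lever_pivot','lever_ball','vase_mid','tin_mid','lathe','banjo'):
        print(q,[(np.round(m['pixel']),round(m['confidence'],2)) for m in ctrl.mark_of(n,q)[:4]])
E
```

```text
{'t': 0.0, 'q': array([-1.46100894e+00,  5.33966739e-02,  1.61429912e+00,  1.89383656e-05,
        1.47598620e+00, -1.19004416e-01]), 'dq': array([-7.02687209e-04, -5.03304004e-04,  1.92202983e-04,  1.85347636e-04,
       -4.26896492e-04, -9.51436738e-06]), 'effort': array([ 1.40619370e-03, -3.93679941e+01, -3.70179319e+01,  1.13592301e-05,
        7.10420820e-03,  1.25872552e-05]), 'tool_pos': array([ 0.14168496, -0.60809076,  0.23003527]), 'tool_rot': array([-3.11898371e+00, -3.58360691e-01, -4.47064320e-05]), 'contact_force': array([ 0.03321061,  0.16835543, -0.19478817]), 'wrist_torque': array([ 0.06660063, -0.04275288,  0.01876215]), 'grip_force': 0.0, 'opening': 0.08543414777153079}
scene cam at [ 1.345 -0.518  0.98 ]
centre_point [(array([129., 286.]), 0.62), (array([257., 261.]), 0.6)]
socket_top [(array([269., 247.]), 0.57)]
rest_edge [(array([273., 227.]), 0.97), (array([283., 195.]), 0.95), (array([214., 210.]), 0.64)]
lever_pivot [(array([356., 188.]), 0.63)]
lever_ball [(array([270., 213.]), 0.48)]
vase_mid [(array([356., 191.]), 0.55)]
tin_mid [(array([325., 207.]), 0.7)]
lathe [(array([320., 303.]), 0.87)]
banjo [(array([273., 266.]), 0.77)]
top cam at [0.364 0.029 1.441]
centre_point [(array([339., 143.]), 0.74)]
socket_top [(array([308., 185.]), 0.79)]
rest_edge [(array([323., 253.]), 0.76), (array([310., 183.]), 0.69), (array([257., 247.]), 0.66), (array([393., 249.]), 0.21)]
lever_pivot [(array([303., 201.]), 0.94)]
lever_ball [(array([297., 205.]), 0.68), (array([310., 181.]), 0.6)]
vase_mid [(array([172., 253.]), 0.95)]
tin_mid [(array([209., 252.]), 0.75)]
lathe [(array([282., 164.]), 0.57)]
banjo [(array([304., 182.]), 0.84)]
wrist cam at [ 0.215 -0.591  0.375]
```

View pics/scene0.png

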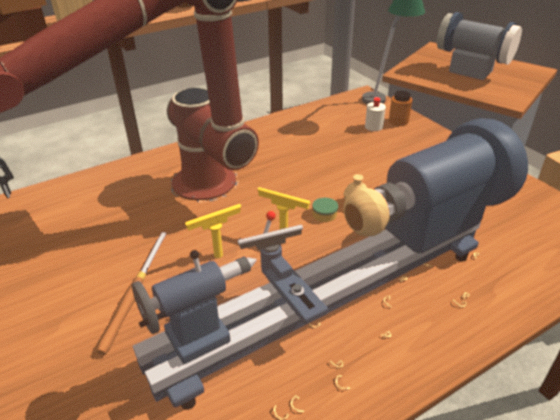

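View pics/top0.png

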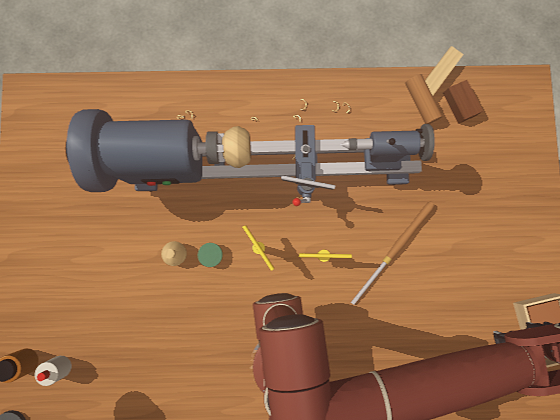

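The scene view shows the grey rest at about (270,236), the red ball at (271,215) and the cone tip at (257,261). In the top view they are at about (308,183), (297,202) and (342,144). The yellow rests are look-alikes. I'll zoom in on both to refine these positions.

```bash
python3 - <<'E'
from h import *
a=cv2.imread('pics/scene0.png')[195:295,220:320]; b=cv2.imread('pics/top0.png')[125:225,265:365]
z=lambda i:cv2.resize(i,None,fx=4,fy=4,interpolation=cv2.INTER_CUBIC)
cv2.imwrite('pics/zoom.png',np.hstack([z(a),z(b)]))
S,T=cam('scene'),cam('top')
for n,s,t in (('tip',(257,261),(342,144)),('ball',(271,215),(297,202)),('edge',(270,236),(308,182.5)),('yel1',(214,215),(323,256)),('yel2',(283,198),(257,247))):
    print(n,tri([(S,s),(T,t)]))
E
```

```text
tip (array([ 0.66378259, -0.16501877,  0.25128641]), [array([-1.,  0.]), array([-0.7, -0.3])])
ball (array([ 0.50654848, -0.0369172 ,  0.21218502]), [array([-0.5,  0. ]), array([-0.4, -0.2])])
edge (array([ 0.5630237 , -0.07211273,  0.20275999]), [array([ 0.1, -0. ]), array([0.1, 0.1])])
yel1 (array([ 0.34939185, -0.11674176,  0.14140323]), [array([0.8, 0. ]), array([0.6, 0.3])])
yel2 (array([0.38044244, 0.07952763, 0.13811083]), [array([ 0.8, -0.1]), array([0.7, 0.4])])
```

View pics/zoom.png

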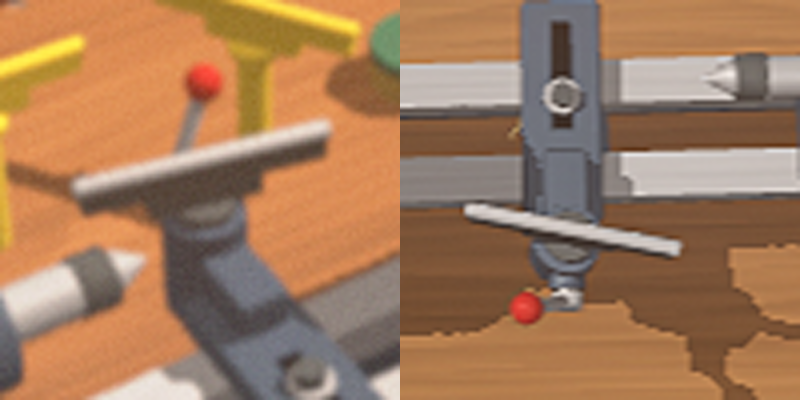

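```bash
python3 - <<'E'
from h import *
S,T=cam('scene'),cam('top'); g={}
for n,s,t in (('tip',(255.9,260.1),(340.7,144.3)),('ball',(270.3,215.4),(296.2,201.6)),('e+',(302,226.7),(282.2,177)),('e-',(239.2,242.2),(334.2,187.2))):
    g[n],r=tri([(S,s),(T,t)]); print(n,g[n].round(4),r)
d=g['e+']-g['e-'];print('len',np.linalg.norm(d),'yaw',np.degrees(np.arctan2(d[1],d[0])),'mid',(g['e+']+g['e-'])/2)
# lathe axis: banjo plate sides / chuck..tailstock in top view at z=.25
a=atz(T,(206,148.5),.25);b=g['tip'];print('axis yaw',np.degrees(np.arctan2(*(a-b)[[1,0]])))
E
```

```text
tip [ 0.6617 -0.1635  0.2515] [array([ 0.2, -0. ]), array([0.2, 0.1])]
ball [ 0.5068 -0.0366  0.2111] [array([ 0.4, -0. ]), array([0.3, 0.2])]
e+ [0.5805 0.0037 0.2089] [array([-0.5,  0. ]), array([-0.4, -0.2])]
e- [ 0.5475 -0.1459  0.2072] [array([-0.3,  0. ]), array([-0.2, -0.1])]
len 0.15320158251222712 yaw 77.58473193985493 mid [ 0.5639949  -0.07113795  0.20804878]
axis yaw 90.57632962679637
```

Emit:
carry_out:
  moves:
    - {"x":0,"y":0,"z":-0.6,"turn":-0.15}
    - {"x":0,"y":0,"z":-0.6,"turn":-0.15}
    - {"x":0,"y":0,"z":-0.6,"turn":-0.15}
    - {"x":0,"y":0,"z":-0.6,"turn":-0.15}
    - {"x":0,"y":0,"z":-0.6,"turn":-0.15}
    - {"x":0,"y":0,"z":-0.6,"turn":-0.15}
    - {"x":0,"y":0,"z":-0.6,"turn":-0.15}
    - {"x":0,"y":0,"z":-0.6,"turn":-0.15}
  grip: 40

```text
t: 1.85
tool_pos: [0.1417, -0.6086, 0.3519]
tool_rot: [2.367, 2.066, 0.0]
contact_force: [-0.6, -0.6, 0.8]
opening: 0.04
grip_force: 0.0
```

Emit:
carry_out:
  moves:
    - {"x":0.89,"y":0.49,"z":0,"turn":0}
    - {"x":0.89,"y":0.49,"z":0,"turn":0}
    - {"x":0.89,"y":0.49,"z":0,"turn":0}
    - {"x":0.89,"y":0.49,"z":0,"turn":0}
    - {"x":0.89,"y":0.49,"z":0,"turn":0}
    - {"x":0.89,"y":0.49,"z":0,"turn":0}
    - {"x":0.89,"y":0.49,"z":0,"turn":0}
    - {"x":0.89,"y":0.49,"z":0,"turn":0}

```text
t: 2.65
tool_pos: [0.2644, -0.4455, 0.3514]
tool_rot: [2.373, 2.058, -0.0]
contact_force: [0.8, -0.3, -0.5]
opening: 0.04
grip_force: 0.0
```

Emit:
carry_out:
  moves:
    - {"x":0.89,"y":0.49,"z":0,"turn":0}
    - {"x":0.89,"y":0.49,"z":0,"turn":0}
    - {"x":0.89,"y":0.49,"z":0,"turn":0}
    - {"x":0.89,"y":0.49,"z":0,"turn":0}
    - {"x":0.89,"y":0.49,"z":0,"turn":0}
    - {"x":0.89,"y":0.49,"z":0,"turn":0}
    - {"x":0.89,"y":0.49,"z":0,"turn":0}
    - {"x":0.89,"y":0.49,"z":0,"turn":0}

```text
t: 3.45
tool_pos: [0.3867, -0.2831, 0.3515]
tool_rot: [2.373, 2.058, 0.0]
contact_force: [0.3, -0.5, -0.8]
opening: 0.0399
grip_force: 0.0
```

Emit:
carry_out:
  moves:
    - {"x":0.89,"y":0.49,"z":0,"turn":0}
    - {"x":0.89,"y":0.49,"z":0,"turn":0}
    - {"x":0.89,"y":0.49,"z":0,"turn":0}
    - {"x":0.89,"y":0.49,"z":0,"turn":0}
    - {"x":0.89,"y":0.49,"z":0,"turn":0}
    - {"x":0.89,"y":0.49,"z":0,"turn":0}
    - {"x":0.89,"y":0.49,"z":0,"turn":0}
    - {"x":0,"y":0,"z":0,"turn":0}

```text
t: 4.25
tool_pos: [0.4941, -0.1401, 0.3512]
tool_rot: [-2.37, -2.062, -0.001]
contact_force: [-0.2, -0.4, -0.5]
opening: 0.04
grip_force: 0.0
```

```bash
python3 - <<'E'
from h import *
o=ctrl.get_obs();print(o['tool_pos'],o['q'])
W=cam('wrist');i=save('wrist','w1.png')
for q in ('rest_edge','lever_ball','lever_pivot','socket_top','centre_point'):
    print(q,[(np.round(m['pixel'],1),round(m['confidence'],2)) for m in ctrl.mark_of('wrist',q)[:3]])
for n,X in (('ball',(.5068,-.0366,.211)),('e+',(.5805,.0037,.209)),('e-',(.5475,-.1459,.209))): print(n,proj(W,X))
E
```

```text
[ 0.49406237 -0.14006131  0.3512135 ] [-4.21647648e-01 -2.58232793e-01  1.70505680e+00  7.49772616e-04
  1.69494664e+00 -2.83013056e-01]
rest_edge [(array([355.1, 111.2]), 0.94), (array([162.5, 184.7]), 0.91)]
lever_ball [(array([282.9,  78.1]), 0.92)]
lever_pivot [(array([286.7, 120.8]), 0.9)]
socket_top []
centre_point [(array([482.8, 206.5]), 0.91)]
ball [281.1427872   81.23436732]
e+ [361.32739938  17.21638179]
e- [337.38267452 193.40381076]
```

View pics/w1.png

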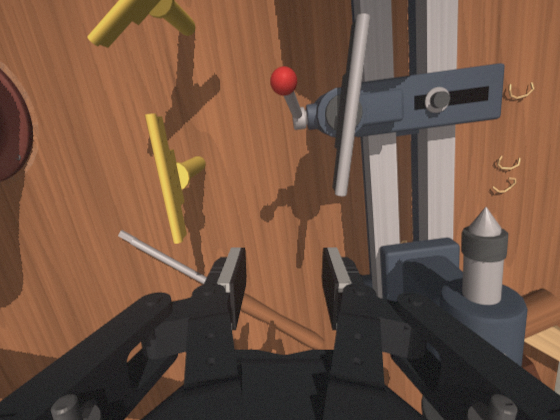

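The wrist view shows the ball at (284,81), the bar ends at (363,16) and (342,193), and the tip at (487,208). I'll combine all three views.

```bash
python3 - <<'E'
from h import *
S,T,W=cam('scene'),cam('top'),cam('wrist'); g={}
for n,s,t,w in (('tip',(255.9,260.1),(340.7,144.3),(486.5,207.5)),('ball',(270.3,215.4),(296.2,201.6),(284,81)),('e+',(302,226.7),(282.2,177),(363.3,16)),('e-',(239.2,242.2),(334.2,187.2),(341.8,193.5))):
    g[n],r=tri([(S,s),(T,t),(W,w)]); print(n,g[n].round(4),r)
z={'tip':.25,'ball':.208,'e+':.206,'e-':.206}
p={'tip':(486.5,207.5),'ball':(284,81),'e+':(363.3,16),'e-':(341.8,193.5)}
h={n:atz(W,p[n],z[n]) for n in z}
for k in (g,h):
  d=k['e+']-k['e-'];print('len',np.linalg.norm(d),'yaw',np.degrees(np.arctan2(d[1],d[0])),'mid',((k['e+']+k['e-'])/2).round(4),'ball',k['ball'].round(4),k['tip'].round(4))
# plate direction in wrist at z~.11
for a,b in (((403,74),(501,65)),((400,136),(503,123))):
  u,v=atz(W,a,.115),atz(W,b,.115);print('banjo x yaw',np.degrees(np.arctan2(*(v-u)[[1,0]])))
E
```

```text
tip [ 0.6625 -0.1646  0.2535] [array([-0.1, -0.3]), array([ 0.6, -0.4]), array([-1.2, -2.1])]
ball [ 0.5076 -0.0378  0.2116] [array([0.2, 0.2]), array([ 0.7, -0.2]), array([-1.2, -2.1])]
e+ [0.581  0.0027 0.2092] [array([-0.7,  0.2]), array([-0.1, -0.4]), array([-0.7, -2. ])]
e- [ 0.549  -0.1473  0.2094] [array([-0.6, -0.1]), array([ 0.3, -0.8]), array([-1.6, -2. ])]
len 0.15339656858101416 yaw 77.9618613426328 mid [ 0.565  -0.0723  0.2093] ball [ 0.5076 -0.0378  0.2116] [ 0.6625 -0.1646  0.2535]
len 0.15566901150997298 yaw 78.36659095111148 mid [ 0.5666 -0.0743  0.206 ] ball [ 0.5085 -0.0393  0.208 ] [ 0.6659 -0.168   0.25  ]
banjo x yaw -3.293993276517994
banjo x yaw -1.0552279134370743
```

Emit:
carry_out:
  moves:
    - {"x":0,"y":0,"z":0,"turn":-0.07}
    - {"x":0,"y":0,"z":0,"turn":-0.07}
    - {"x":0.8,"y":0.12,"z":0.4,"turn":0}
    - {"x":0.8,"y":0.12,"z":0.4,"turn":0}
    - {"x":0.8,"y":0.12,"z":0.4,"turn":0}
    - {"x":0.8,"y":0.12,"z":0.4,"turn":0}
    - {"x":0.8,"y":0.12,"z":0.4,"turn":0}
    - {"x":0,"y":0,"z":0.4,"turn":0}

```text
t: 5.35
tool_pos: [0.5082, -0.041, 0.291]
tool_rot: [-2.222, -2.221, -0.001]
contact_force: [-0.2, -0.1, 0.1]
opening: 0.0399
grip_force: 0.0
```

```bash
python3 - <<'E'
from h import *
o=ctrl.get_obs();print(o['tool_pos'],o['tool_rot'])
W=cam('wrist');i=save('wrist','w2.png')
for q in ('rest_edge','lever_ball','lever_pivot'):
    print(q,[(np.round(m['pixel'],1),round(m['confidence'],2)) for m in ctrl.mark_of('wrist',q)[:3]])
m=cv2.inRange(cv2.cvtColor(i,cv2.COLOR_RGB2HSV),(0,150,90),(6,255,255))|cv2.inRange(cv2.cvtColor(i,cv2.COLOR_RGB2HSV),(174,150,90),(180,255,255))
n,l,s,c=cv2.connectedComponentsWithStats(m)
for k in range(1,n):
    if s[k,4]>200: print(s[k],c[k],atz(W,c[k],.208))
print(proj(W,(.509,-.040,.208)))
E
```

```text
[ 0.50824473 -0.04103961  0.29098367] [-2.22192418e+00 -2.22095117e+00 -7.79701339e-04]
rest_edge [(array([135.9, 270.1]), 0.96), (array([352.9, 251.7]), 0.74), (array([132.6,  65.8]), 0.58)]
lever_ball [(array([282. , 207.1]), 0.74)]
lever_pivot [(array([282.7, 224. ]), 0.83)]
[269 194  30  30 700] [283.38857143 208.82714286] [ 0.50884419 -0.03696049  0.208     ]
[283.5842573  212.45380884]
```

View pics/w2.png

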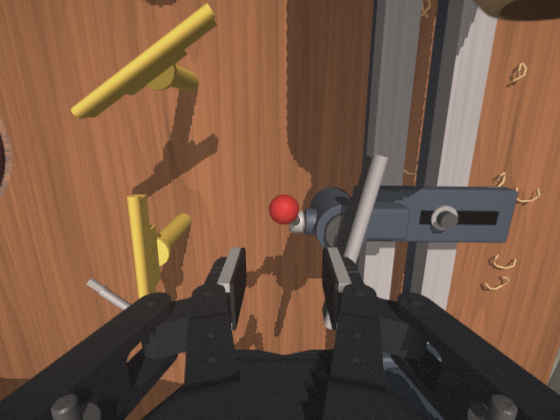

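The ball at (283,209) lies centred between the fingers, with the bar clear of them. I'll descend and grip it.

Emit:
carry_out:
  moves:
    - {"x":0.1,"y":0,"z":0.7,"turn":0}
    - {"x":0,"y":0,"z":0.7,"turn":0}
    - {"x":0,"y":0,"z":0.7,"turn":0}
    - {"x":0,"y":0,"z":0.7,"turn":0}
    - {"x":0,"y":0,"z":0.7,"turn":0}
    - {"x":0,"y":0,"z":0.36,"turn":0}
    - {"x":0,"y":0,"z":0.3,"turn":0}
    - {"x":0,"y":0,"z":0,"turn":0}

```text
t: 6.35
tool_pos: [0.5078, -0.0396, 0.1862]
tool_rot: [-2.223, -2.218, 0.001]
contact_force: [-0.4, 0.6, 0.1]
opening: 0.0399
grip_force: 0.0
```

Emit:
carry_out:
  moves:
    - {"x":0,"y":0,"z":0,"turn":0}
    - {"x":0,"y":0,"z":0,"turn":0}
    - {"x":0,"y":0,"z":0,"turn":0}
    - {"x":0,"y":0,"z":0,"turn":0}
    - {"x":0,"y":0,"z":0,"turn":0}
    - {"x":0,"y":0,"z":0,"turn":0}
    - {"x":0,"y":0,"z":0,"turn":0}
    - {"x":0,"y":0,"z":0,"turn":0}
  grip: 15
  newtons: 30

```text
t: 7.15
tool_pos: [0.5083, -0.0394, 0.188]
tool_rot: [-2.224, -2.219, 0.0]
contact_force: [-5.7, 1.1, 5.4]
opening: 0.022
grip_force: 29.5
```

Emit:
carry_out:
  moves:
    - {"x":0.175,"y":0,"z":0.085,"turn":0}
    - {"x":0.17,"y":0,"z":0.1,"turn":0}
    - {"x":0.16,"y":0,"z":0.11,"turn":0}
    - {"x":0.155,"y":0,"z":0.12,"turn":0}
    - {"x":0.145,"y":0,"z":0.13,"turn":0}
    - {"x":0.14,"y":0,"z":0.14,"turn":0}
    - {"x":0.125,"y":0,"z":0.15,"turn":0}
    - {"x":0.12,"y":0,"z":0.16,"turn":0}

```text
t: 7.95
tool_pos: [0.5086, -0.0098, 0.1627]
tool_rot: [2.223, 2.218, 0.0]
contact_force: [-2.9, -2.2, 5.1]
opening: 0.022
grip_force: 30.1
```

Emit:
carry_out:
  moves:
    - {"x":0.105,"y":0,"z":0.165,"turn":0}
    - {"x":0.1,"y":0,"z":0.17,"turn":0}
    - {"x":0.085,"y":0,"z":0.175,"turn":0}
    - {"x":0.075,"y":0,"z":0.18,"turn":0}
    - {"x":0.06,"y":0,"z":0.19,"turn":0}
    - {"x":0.05,"y":0,"z":0.19,"turn":0}
    - {"x":0.035,"y":0,"z":0.195,"turn":0}
    - {"x":0.025,"y":0,"z":0.195,"turn":0}

```text
t: 8.75
tool_pos: [0.5087, 0.0038, 0.1257]
tool_rot: [2.223, 2.219, 0.001]
contact_force: [-1.4, -0.6, 5.4]
opening: 0.0219
grip_force: 31.2
```

```bash
python3 - <<'E'
from h import *
o=ctrl.get_obs();print(o['tool_pos'],o['contact_force'],o['opening'],o['grip_force'])
S=cam('scene');i=save('scene','s2.png')
print([(m['pixel'],m['confidence']) for m in ctrl.mark_of('scene','lever_ball')[:2]], proj(S,(.509,.005,.146)))
a=cv2.resize(i[150:270,220:360,::-1],None,fx=5,fy=5,interpolation=cv2.INTER_CUBIC);cv2.imwrite('pics/s2z.png',a)
E
```

```text
[0.50870326 0.00383513 0.12569333] [-1.43172806 -0.60062722  5.39785863] 0.021930210651163278 31.18846356868744
[] [285.8823964  230.44795275]
```

View pics/s2z.png

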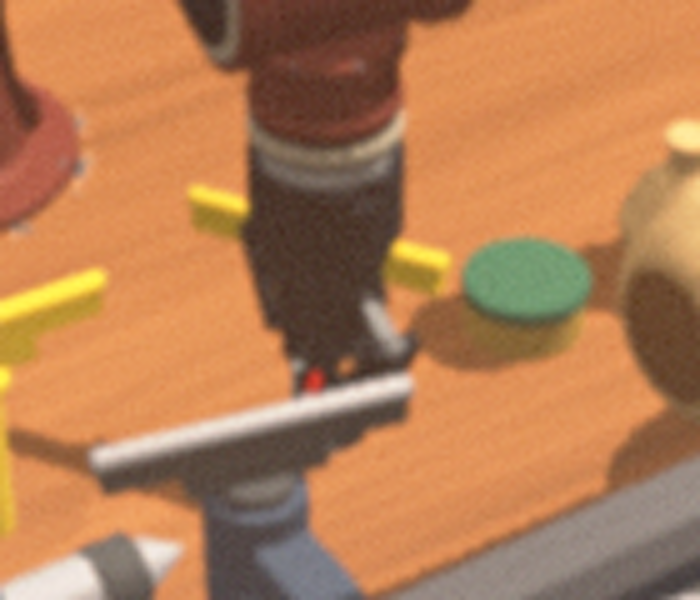

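The red ball still sits between the fingers at about (283,226), level with the pivot, so the lever is down. I'll release and back off.

Emit:
carry_out:
  moves:
    - {"x":0,"y":0,"z":0,"turn":0}
    - {"x":0,"y":0,"z":0,"turn":0}
    - {"x":0,"y":0,"z":0,"turn":0}
    - {"x":0,"y":0,"z":0,"turn":0}
    - {"x":0,"y":0,"z":-0.3,"turn":0}
    - {"x":0,"y":0,"z":-0.6,"turn":0}
    - {"x":0,"y":0,"z":-0.9,"turn":0}
    - {"x":0,"y":0,"z":-0.9,"turn":0}
  grip: 40

```text
t: 9.65
tool_pos: [0.5086, 0.0036, 0.1955]
tool_rot: [2.223, 2.219, 0.001]
contact_force: [0.1, -0.6, -0.2]
opening: 0.0399
grip_force: 0.0
```

Emit:
carry_out:
  moves:
    - {"x":0,"y":0,"z":-0.9,"turn":0}
    - {"x":0,"y":0,"z":-0.9,"turn":0}
    - {"x":0,"y":0,"z":-0.9,"turn":0}
    - {"x":-0.7,"y":0.3,"z":-0.6,"turn":0.05}
    - {"x":-0.7,"y":0.3,"z":0,"turn":0.05}
    - {"x":-0.7,"y":0.3,"z":0,"turn":0.05}
    - {"x":-0.7,"y":0.3,"z":0,"turn":0.05}
    - {"x":0,"y":0,"z":0,"turn":0}

```text
t: 10.45
tool_pos: [0.5334, -0.07, 0.2776]
tool_rot: [2.435, 1.982, 0.001]
contact_force: [-0.5, 1.3, 0.7]
opening: 0.0402
grip_force: 0.0
```

```bash
python3 - <<'E'
from h import *
o=ctrl.get_obs();print(o['tool_pos'],o['tool_rot'],o['contact_force'])
W=cam('wrist');i=save('wrist','w3.png')
for q in ('rest_edge','lever_ball','lever_pivot','socket_top'):
    print(q,[(np.round(m['pixel'],1),round(m['confidence'],2)) for m in ctrl.mark_of('wrist',q)[:3]])
print(proj(W,(.566,-.071,.21)),proj(W,(.509,.005,.146)))
E
```

```text
[ 0.53339208 -0.0700069   0.27755224] [2.43523228e+00 1.98187223e+00 1.15382458e-03] [-0.4551138   1.34938264  0.70577896]
rest_edge [(array([329.8, 214. ]), 0.96), (array([67.8, 66.4]), 0.9), (array([118.2, 280.4]), 0.88)]
lever_ball [(array([236.6, 120.2]), 0.57), (array([364.9,  99.6]), 0.17)]
lever_pivot [(array([258.7, 204.9]), 0.8)]
socket_top []
[325.83871585 213.13147736] [238.82273883 123.32138297]
```

View pics/w3.png

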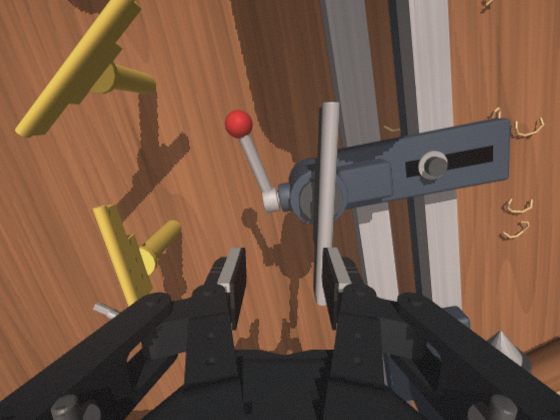

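The ball is at (238,124), matching the expected level position, so the lever is down. The bar runs from (331,104) to (321,303) with its middle at about (328,212).

```bash
python3 - <<'E'
from h import *
W=cam('wrist');i=cv2.imread('pics/w3.png');g=cv2.cvtColor(i,cv2.COLOR_BGR2GRAY);h=cv2.cvtColor(i,cv2.COLOR_BGR2HSV)
ends=[]
for r in (112,125,250,262,275,290):
    row=g[r,305:350].astype(int); sat=h[r,305:350,1]
    print(r,[305+k for k in np.where((sat<45)&(row>95))[0]][::1][:1],[305+k for k in np.where((sat<45)&(row>95))[0]][-1:])
u,v=atz(W,(331,103),.204),atz(W,(321,304),.204);d=u-v
print(np.linalg.norm(d),np.degrees(np.arctan2(d[1],d[0])),(u+v)/2, atz(W,(329,212),.204))
b=atz(W,(238,123.5),.143);print('ball',b)
E
```

```text
112 [np.int64(323)] [np.int64(349)]
125 [np.int64(322)] [np.int64(349)]
250 [np.int64(317)] [np.int64(337)]
262 [np.int64(317)] [np.int64(342)]
275 [np.int64(316)] [np.int64(347)]
290 [np.int64(316)] [np.int64(341)]
0.1599936124047213 78.1653368293029 [ 0.56535506 -0.07067638  0.204     ] [ 0.56820785 -0.06977794  0.204     ]
ball [0.50689965 0.00737622 0.143     ]
```

Emit:
carry_out:
  moves:
    - {"x":0.19,"y":0.65,"z":0,"turn":0}
    - {"x":0,"y":0.64,"z":0,"turn":0}
    - {"x":0,"y":0,"z":0.8,"turn":0}
    - {"x":0,"y":0,"z":0.8,"turn":0}
    - {"x":0,"y":0,"z":0.8,"turn":0}
    - {"x":0,"y":0,"z":0.8,"turn":0}
    - {"x":0,"y":0,"z":0.4,"turn":0}
    - {"x":0,"y":0,"z":0.3,"turn":0}

```text
t: 11.5
tool_pos: [0.5651, -0.0696, 0.1777]
tool_rot: [-2.433, -1.987, 0.001]
contact_force: [2.1, -0.3, 0.0]
opening: 0.04
grip_force: 0.0
```

Emit:
carry_out:
  moves:
    - {"x":0,"y":0,"z":0,"turn":0}
    - {"x":0,"y":0,"z":0,"turn":0}
    - {"x":0,"y":0,"z":0,"turn":0}
    - {"x":0,"y":0,"z":0,"turn":0}
    - {"x":0,"y":0,"z":0,"turn":0}
    - {"x":0,"y":0,"z":0,"turn":0}
    - {"x":0,"y":0,"z":0,"turn":0}
    - {"x":0,"y":0,"z":0,"turn":0}
  grip: 18

```text
t: 12.3
tool_pos: [0.5654, -0.0702, 0.1784]
tool_rot: [-2.434, -1.986, 0.0]
contact_force: [0.9, -0.3, -0.9]
opening: 0.0185
grip_force: 0.0
```

```bash
python3 - <<'E'
from h import *
o=ctrl.get_obs();print(o['tool_pos'],o['tool_rot'],o['contact_force'],o['wrist_torque'],o['opening'])
W=cam('wrist');i=save('wrist','w4.png')
print(proj(W,(.566,-.072,.21)))
E
```

```text
[ 0.56540507 -0.07020072  0.17842278] [-2.43405649e+00 -1.98613752e+00  7.78383175e-05] [ 0.91942469 -0.3081254  -0.86664477] [0.03687948 0.04285553 0.00688968] 0.01848829361959179
[284.42672296 300.92539223]
```

View pics/w4.png

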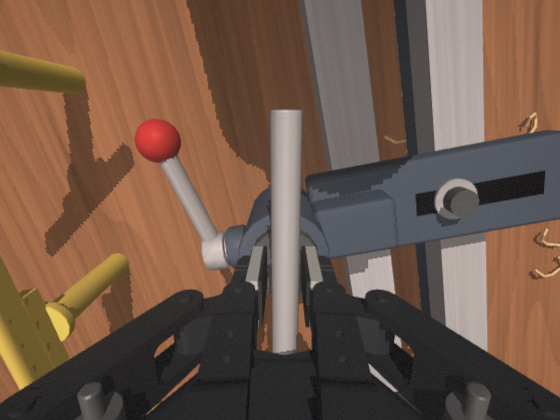

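The bar, at columns 272–301, lies parallel between the pads at 266–304, about 0.7 mm off centre. I'll trim that and pinch it.

Emit:
carry_out:
  moves:
    - {"x":-0.04,"y":0.03,"z":-0.06,"turn":0}
    - {"x":0,"y":0,"z":0,"turn":0}
    - {"x":0,"y":0,"z":0,"turn":0}
    - {"x":0,"y":0,"z":0,"turn":0}
    - {"x":0,"y":0,"z":0,"turn":0}
    - {"x":0,"y":0,"z":0,"turn":0}
    - {"x":0,"y":0,"z":0,"turn":0}
    - {"x":0,"y":0,"z":0,"turn":0}
  grip: 5
  newtons: 45

```text
t: 13.15
tool_pos: [0.5655, -0.0711, 0.1794]
tool_rot: [-2.433, -1.985, 0.001]
contact_force: [-0.4, 1.4, -6.3]
opening: 0.0109
grip_force: 46.5
```

```bash
python3 - <<'E'
from h import *
o=ctrl.get_obs();print(o['tool_pos'],o['contact_force'],o['wrist_torque'],o['opening'],o['grip_force'])
E
```

```text
[ 0.56550464 -0.07114242  0.17941004] [-0.38796603  1.36575793 -6.30616267] [0.10655759 0.12745792 0.00896592] 0.010922502045652078 46.45319553092122
```

Emit:
carry_out:
  moves:
    - {"x":0,"y":0,"z":-0.05,"turn":0}
    - {"x":0,"y":0,"z":-0.05,"turn":0}
    - {"x":0,"y":0,"z":-0.1,"turn":0}
    - {"x":0,"y":0,"z":-0.1,"turn":0}
    - {"x":0,"y":0,"z":-0.1,"turn":0}
    - {"x":0,"y":0,"z":-0.1,"turn":0}
    - {"x":0,"y":0,"z":-0.1,"turn":0}
    - {"x":0,"y":0,"z":0,"turn":0}

```text
t: 13.95
tool_pos: [0.5658, -0.0712, 0.1954]
tool_rot: [-2.434, -1.986, 0.0]
contact_force: [-3.1, 2.1, -4.2]
opening: 0.0108
grip_force: 46.7
```

```bash
python3 - <<'E'
from h import *
o=ctrl.get_obs();print(o['tool_pos'],o['contact_force'],o['wrist_torque'],o['opening'],o['grip_force'])
E
```

```text
[ 0.56579908 -0.07115293  0.19538752] [-3.08535602  2.11102723 -4.23637161] [ 0.47410981  0.75389722 -0.01170835] 0.010804197401344718 46.7108013946563
```

Emit:
carry_out:
  moves:
    - {"x":0.02,"y":-0.025,"z":-0.04,"turn":0}
    - {"x":0,"y":0,"z":-0.1,"turn":0}
    - {"x":0,"y":0,"z":-0.1,"turn":0}
    - {"x":0,"y":0,"z":-0.1,"turn":0}
    - {"x":0,"y":0,"z":-0.1,"turn":0}
    - {"x":0,"y":0,"z":-0.1,"turn":0}
    - {"x":0,"y":0,"z":-0.1,"turn":0}
    - {"x":0,"y":0,"z":0,"turn":0}

```text
t: 14.75
tool_pos: [0.5657, -0.0708, 0.2117]
tool_rot: [2.434, 1.986, 0.001]
contact_force: [-1.5, 1.0, -5.1]
opening: 0.0112
grip_force: 46.7
```

```bash
python3 - <<'E'
from h import *
o=ctrl.get_obs();print(o['tool_pos'],o['contact_force'],o['wrist_torque'],o['opening'],o['grip_force'])
S,T=cam('scene'),cam('top')
a,b=save('scene','s5.png'),save('top','t5.png')
z=lambda i:cv2.resize(i[:,:,::-1],None,fx=4,fy=4,interpolation=cv2.INTER_CUBIC)
cv2.imwrite('pics/z5.png',np.hstack([z(a[185:285,220:320]),z(b[125:225,265:365])]))
for n in('scene','top'):print([(m['pixel'],m['confidence']) for m in ctrl.mark_of(n,'rest_edge')[:3]])
E
```

```text
[ 0.56570807 -0.07083624  0.21170777] [-1.54291161  1.04322083 -5.070212  ] [0.07367506 0.2693547  0.01344929] 0.011164874076896824 46.71231569722295
[([271.9, 218.8], 0.87), ([214.9, 213.5], 0.84), ([280.5, 192.8], 0.63)]
[([325.1, 253.0], 0.76), ([256.9, 245.6], 0.61), ([306.6, 179.3], 0.46)]
```

View pics/z5.png

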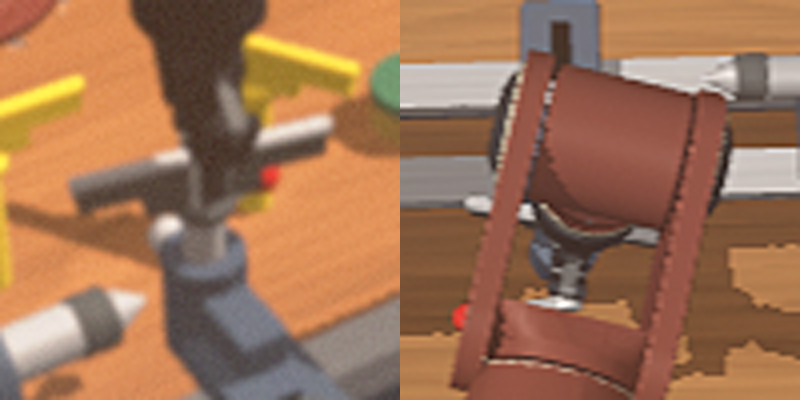

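The rest is up with the post showing, and its bar ends are now at scene (239,231.5) and (302.5,216), about 11 px higher than before. I'll convert that to a lift.

```bash
python3 - <<'E'
from h import *
S=cam('scene')
a=cv2.imread('pics/scene0.png');b=cv2.imread('pics/s5.png')
# sub-pixel shift of the bar's ends by template matching
for n,X in (('e-',(.549,-.147,.206)),('e+',(.581,.003,.206))):
    p=proj(S,X); c=np.round(p).astype(int)
    t=a[c[1]-6:c[1]+7,c[0]-9:c[0]+10]; w=b[c[1]-26:c[1]+12,c[0]-14:c[0]+15]
    f=8; R_=lambda i:cv2.resize(i,None,fx=f,fy=f,interpolation=cv2.INTER_CUBIC)
    m=cv2.matchTemplate(R_(w),R_(t),cv2.TM_CCOEFF_NORMED);_,v,_,l=cv2.minMaxLoc(m)
    d=(l[0]/f-5,l[1]/f-20); g=proj(S,np.add(X,(0,0,.01)))-p
    print(n,v,d,'lift mm',10*d[1]/g[1])
E
```

```text
e- 0.5774280428886414 (-0.625, -11.875) lift mm 35.98628916113592
e+ 0.8728647232055664 (-1.0, -10.625) lift mm 32.49391968368954
```

Emit:
carry_out:
  moves:
    - {"x":0.01,"y":-0.012,"z":-0.06,"turn":0}
    - {"x":0,"y":0,"z":-0.06,"turn":0}
    - {"x":0,"y":0,"z":-0.06,"turn":0}
    - {"x":0,"y":0,"z":-0.06,"turn":0}
    - {"x":0,"y":0,"z":-0.05,"turn":0}
    - {"x":0,"y":0,"z":0,"turn":0}
    - {"x":0,"y":0,"z":0,"turn":0}
    - {"x":0,"y":0,"z":0,"turn":0}

```text
t: 15.75
tool_pos: [0.5651, -0.0704, 0.2181]
tool_rot: [-2.434, -1.986, 0.0]
contact_force: [0.1, -1.0, -5.6]
opening: 0.0115
grip_force: 46.6
```

```bash
python3 - <<'E'
from h import *
o=ctrl.get_obs();print(o['tool_pos'],o['contact_force'],o['wrist_torque'],o['opening'],o['grip_force'])
S=cam('scene');b=save('scene','s6.png')[:,:,::-1];W=cam('wrist');w=save('wrist','w6.png')
a=cv2.imread('pics/scene0.png')
f=8; R_=lambda i:cv2.resize(i,None,fx=f,fy=f,interpolation=cv2.INTER_CUBIC)
for n,X in (('e-',(.549,-.147,.206)),('e+',(.581,.003,.206))):
    p=proj(S,X); c=np.round(p).astype(int)
    t=a[c[1]-6:c[1]+7,c[0]-9:c[0]+10]; v_=b[c[1]-26:c[1]+12,c[0]-14:c[0]+15]
    m=cv2.matchTemplate(R_(v_),R_(t),cv2.TM_CCOEFF_NORMED);_,v,_,l=cv2.minMaxLoc(m)
    d=(l[0]/f-5,l[1]/f-20); g=proj(S,np.add(X,(0,0,.01)))-p
    print(n,v,d,'lift mm',10*d[1]/g[1])
for q in ('rest_edge','lever_ball'):print(q,[(np.round(m['pixel'],1),round(m['confidence'],2)) for m in ctrl.mark_of('wrist',q)[:2]])
z=cv2.resize(b[175:275,220:320],None,fx=5,fy=5,interpolation=cv2.INTER_CUBIC)
u=cv2.resize(w[:,:,::-1],(300,225)); u=cv2.copyMakeBorder(u,0,275,0,0,cv2.BORDER_CONSTANT)
cv2.imwrite('pics/z6.png',np.hstack([z,u]))
E
```

```text
[ 0.56512531 -0.07039102  0.21805403] [ 0.10171767 -0.96529972 -5.59906604] [ 0.02014173 -0.02675111  0.01050082] 0.011508185921963631 46.57786834985018
e- 0.5923460721969604 (-0.75, -14.0) lift mm 42.42594090576024
e+ 0.8527079224586487 (-0.5, -13.0) lift mm 39.757266436514264
rest_edge [(array([282.8, 301.6]), 0.77), (array([ 46.5, 326.1]), 0.62)]
lever_ball [(array([181.3, 134.5]), 0.9), (array([285.9, 302.7]), 0.44)]
```

View pics/z6.png

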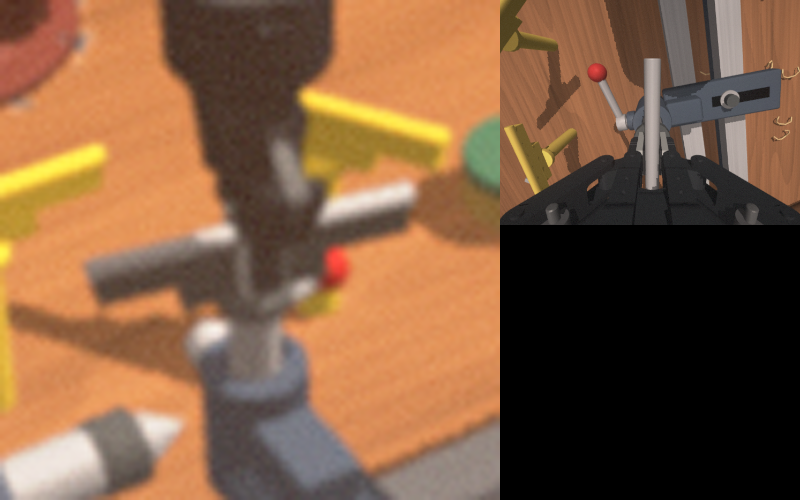

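The rest is lifted about 39–40 mm with its post still well inside the socket. The lever is level, and the side forces are near zero. I'll add a final trim of about 1 mm.

Emit:
carry_out:
  moves:
    - {"x":0,"y":0,"z":-0.02,"turn":0}
    - {"x":0,"y":0,"z":-0.02,"turn":0}
    - {"x":0,"y":0,"z":0,"turn":0}
    - {"x":0,"y":0,"z":0,"turn":0}
    - {"x":0,"y":0,"z":0,"turn":0}
    - {"x":0,"y":0,"z":0,"turn":0}
    - {"x":0,"y":0,"z":0,"turn":0}
    - {"x":0,"y":0,"z":0,"turn":0}

```text
t: 16.75
tool_pos: [0.5652, -0.0704, 0.2192]
tool_rot: [2.434, 1.986, 0.0]
contact_force: [1.0, -0.3, -5.8]
opening: 0.0111
grip_force: 46.5
```

```bash
python3 - <<'E'
from h import *
for k in range(5):
    ctrl.get_image('top');o=ctrl.get_obs();print(o['tool_pos'].round(4),o['contact_force'].round(1),o['wrist_torque'].round(2),o['grip_force'])
E
```

```text
[ 0.5652 -0.0704  0.2191] [ 0.6 -0.1 -6.6] [-0.   -0.05  0.04] 46.54834125190973
[ 0.5652 -0.0704  0.2192] [-0.1  0.3 -5.7] [ 0.01 -0.02 -0.02] 46.54863193631172
[ 0.5652 -0.0704  0.2192] [ 1.4 -0.1 -5.8] [0.05 0.01 0.02] 46.54872961342335
[ 0.5652 -0.0704  0.2192] [ 0.5  0.5 -5.8] [ 0.04  0.04 -0.01] 46.54898911714554
[ 0.5652 -0.0704  0.2192] [ 0.3  0.1 -5.7] [-0.01  0.04 -0.01] 46.54820842668414
```

```bash
python3 -c "
from station import ctrl
print(ctrl.finish_job())"
```

```text
the job is handed in; nothing more can be done
None
```

I handed the job in: the lever is swung down to about level and left loose, and the rest is held about 40 mm up, its top edge level with the tailstock centre's point to within 1–2 mm by my measurements. About 65 mm of post is still in the socket, side forces at the wrist are near zero, and the arm never went near the gouge, tin or vase.

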